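# Latch the blank crib with its drop bar

## Task

Shut the gate of the crib of carving blanks and latch it: lift the drop bar over the front lip of its keeper, swing the gate in, and let the bar drop all the way into the keeper's notch so that the gate stays shut when you let go. Feel for the notch and do not force the bar against the keeper, and leave the tools, carvings and blanks undisturbed.

Things in the scene. Friction and masses are not known exactly. Their poses are not given: they have to be found in the camera images.
- crib: Low plywood bin of wooden blanks, 200 (x) x 320 (y) x 120 mm high, fixed on the bench, turned differently each time. Origin: centre of its underside. Its -x side is the open front, closed by the gate. A square post 125 mm high at its front right corner (local x -100, y -135 mm) carries the keeper.
- gate (a joint): Wooden gate, 18 mm thick, 222 mm long, top at 110 mm, on a vertical hinge. In rad: 0 = along the crib's local y, running from the hinge to -y; positive = free end swung out towards the crib's -x (clockwise from above). A spring draws it to about 0.45 with up to 0.8 N m, so unlatched it swings open again. Latched it reads -0.065 to 0.065, depending on the notch.
- gate_hinge (a point): Point on the gate's vertical hinge axis at the crib's front left (crib x -100, y +130 mm), 181 mm above the bench, which is the tab point's height when the bar is level.
- latch (a joint): Drop bar along the gate's top, wood, 12 mm thick, 22 mm high, 280 mm long, 0.25 kg (varies); its far end reaches 295 mm from the gate's hinge axis. In rad: 0 = level, as on the notch floor; positive = free end up. It turns freely and falls by its weight, to -0.035 when the gate is open. On the lip's top it reads 0.08; above 0.12 it clears the lip.
- latch_pivot (a point): Level pivot of the drop bar, on the gate between two steel cheeks: 30 mm from the gate's hinge axis, 146 mm above the bench, on the bar's centre line.
- tab (a point): Gripping point of the upright wooden tab on the bar, by which bar and gate are moved. The tab is 12 mm thick (across the gate), 30 mm wide (along it), 45 mm high above the bar. The point is 20 mm below its top, 130 mm along and 36 mm above the bar's pivot, 160 mm from the hinge axis. Its x axis is across the gate, its y axis points along the bar to the hinge.
- keeper: Steel keeper on the post. Origin: underside of its base plate (70 x 46 x 5 mm), axes as the crib's. On the plate a notched block is screwed, 30 mm long in y: from the front (-x) a lip 12 mm thick, the notch 16 mm wide, and an upright back stop 10 mm thick. It does not give; over 20 N on it counts as forcing.
- keeper_mid (a point): Middle of the keeper's plate at the height of the notch floor, 135 mm above the bench, 265 mm from the gate's hinge axis. Lip top is 18 mm above this, the back stop's top 55 mm. The notched block was screwed on up to 14 mm nearer or farther along the crib's x, and this offset is not measured: the real middle of the notch must be felt or seen.
- horse: Bystander to leave alone: carved wooden horse on a base.
- mug: Bystander to leave alone: white mug.
- mallet: Bystander to leave alone: turned carving mallet standing on its head.
- oil: Bystander to leave alone: small amber jar.
- gouge1: Bystander to leave alone: wood-handled gouge.
- gouge2: Bystander to leave alone: wood-handled gouge.
- blank1: Bystander to leave alone: rectangular wooden blank inside the crib.
- blank2: Bystander to leave alone: rectangular wooden blank inside the crib.

How it is judged:
By the outcome, as a careful person would: the job done as asked, in the order asked, and still so for the second after the job is handed in, with the robot touching nothing.
It also fails if it takes over 45 s, if anything falls off the work surface, if the arm or the gripper's body presses on something with over 40 N, if the wrist force passes 120 N, or if a joint passes its speed limit or range.

## Robot

A 6-joint arm with a two-finger parallel gripper is mounted at the origin on the work surface. World frame = base frame: x ahead of the robot, y to its left, z up, the work surface at z = 0. Lengths are in m, angles in rad, forces in N, time in s.
With the tool pointing down it reaches from about 0.35 to 0.85 m from the base axis. Payload 8.1 kg.
Tool frame: the origin (TCP) lies on the centre line of the jaws, within the pads' length; the fingertips stand 11 mm ahead of it and the grasp point (between the pads) lies 8 mm behind it; z points along the fingers, y is the line along which they close (so a half turn about z gives the same grasp; the last joint's range is limited). The gripper opens to 93 mm and grips with 3 to 60 N. Pads are 15 mm wide; open, the fingers measure 128 mm over their backs; the gripper's body (75 mm by 188 mm) begins 65 mm behind the grasp point.
Start: joints at [-1.266, 0.13, 1.488, -0, 1.523, -0.085], TCP at [0.228, -0.555, 0.23] pointing down, gripper open.
Joint ranges: [-2.96, 2.96], [-0.89, 2.26], [0.02, 2.5], [-1.34, 4.48], [0, 2.73], [-2.66, 2.66]. Speed limits (rad/s): [2.39, 2.39, 2.79, 3.14, 3.14, 3.14].

## Interface

Orientations are given as a unit quaternion [x, y, z, w].
In Python, from rig import get_state, imaging, finish_job gives the robot as it stands. The module is installed in compiled form; this text tells all that it offers.
- The arm moves only by the tool carry_out, never from a script. Its argument "steps" is a list of rows, each a list of 6 numbers: the shift along the tool's x, y, z normalised to -1 to 1, where 1 is 2.5 cm, then the turn, a rotation vector about the tool's x, y, z normalised to -1 to 1, where 1 is 0.1 rad. In form: [[tx, ty, tz, ax, ay, az], ...]. A call has 1 to 20 rows; each row shifts and turns the commanded pose from where the row before left it, along the tool's axes as they then stand; what a row does not reach is not made up. A row lasts 1/12 s, in which the tool goes at most 41.7 mm and 7.16 degrees, less where a joint would pass 70% of its speed; a pose out of reach is approached as far as the arm can. A call with a number of a shift or a turn outside -1 to 1 is refused whole. A call with a gripper value outside its range is refused whole. "jaw" is the finger opening in mm, from 0 to 93, set as the call begins (left out, the last holds). The fingers move at their own pace and stop on an object; "squeeze" is the grip in N (left out, the last holds). Time passes only in rows, so rows that do not move let the fingers close. It gives the time, the measured TCP pose, the force, the opening and the grip force at its end, in the units of the state.
- get_state(): the state, without advancing time (a new reading comes with each control period).
- imaging.read_camera(name): name is "side" or "top"; returns (picture, depth): 480x640x3 uint8, red, green, blue; 480x640 float32, m along the optical axis (not along the pixel's ray), 0 where there is no reading.
- imaging.camera_info(name): a dict with "fx", "fy", "cx", "cy" (pixels), "k1" (the pictures are not rectified: a ray, as slopes to the right and down, at radius r is drawn at 1 + k1 r^2 times it, then the intrinsics apply), "extrinsics" (4x4, takes a point from world to camera coordinates). Camera axes: x right, y down, z forward; pixel columns grow to the right and rows downward; lengths in m; the calibration is good to about 2 mm. A picture is of the moment at which its call begins. camera_info takes no time and is no camera call.
- finish_job(): hands the job in; it is judged then, once.
The state is a dict: "time": time; "joint_pos": joint angles; "joint_velocities": joint speeds; "tau": joint torques, N m; "tool_pos": TCP position; "tool_rot": TCP orientation; "contact_force": force on the tool from outside, world axes, zero at the start; "ft_torque": the same for the moment, N m; "finger_gap": finger opening in m; "gripper_force": force on a finger pad.
Only numpy, scipy, OpenCV 4.12 (cv2) and the standard library are available. Lean on these libraries where they do the work, as an engineer would, in place of code of your own. Each camera call takes 0.05 s, during which the arm holds its last target. There are 200 camera calls.

## Working session

There is one attempt and no reset: what is moved stays moved. The work goes in short steps, Python scripts to look and compute and a tool call to move; the robot and the scene stay as the last step left them, time stands still between calls to the robot, and variables do not carry over. Pictures are saved under pics/ and viewed, at most 10 in all, crops included, and the job is handed in when it is done.

Besides the shell and the picture viewer there is one more tool, called after "Emit:" in YAML: its name, and indented under it one key for each argument. carry_out: Moves the arm, as the interface text tells. Its arguments: {"type":"object","properties":{"steps":{"type":"array"},"jaw":{"type":"number"},"squeeze":{"type":"number"}},"required":["steps"]}

```bash
mkdir -p pics
cat > h.py <<'E'
import numpy as np, cv2
from rig import get_state, imaging, finish_job
def cam(n):
    i=imaging.camera_info(n); K=np.array([[i['fx'],0,i['cx']],[0,i['fy'],i['cy']],[0,0,1.]])
    return K,np.array([i['k1'],0,0,0,0.]),np.array(i['extrinsics'])
def ray(n,uv):
    K,d,E=cam(n); p=cv2.undistortPoints(np.array([[uv]],float),K,d)[0,0]
    R=E[:3,:3];t=E[:3,3]; return -R.T@t, R.T@np.array([p[0],p[1],1.])
def at_z(n,uv,z):
    o,d=ray(n,uv); return o+d*(z-o[2])/d[2]
def at_d(n,uv,depth):
    o,d=ray(n,uv); return o+d*depth
def proj(n,P):
    K,d,E=cam(n); return cv2.projectPoints(np.atleast_2d(P).astype(float),cv2.Rodrigues(E[:3,:3])[0],E[:3,3],K,d)[0][:,0]
E
python3 - <<'E'
from h import *
for n in('top','side'):
    p,d=imaging.read_camera(n); cv2.imwrite(f'pics/{n}0.png',p[...,::-1]); np.save(f'pics/{n}0.npy',d)
    K,k,E=cam(n); print(n,K[0,0],k[0],(-E[:3,:3].T@E[:3,3]).round(3),E[2,:3].round(2))
print(get_state())
E
```

```text
top 503.28492629702214 -0.06953220865350834 [0.503 0.042 1.35 ] [ 0.06 -0.   -1.  ]
side 575.0706126569929 0.007966384893766098 [-0.066  0.886  1.171] [ 0.44 -0.56 -0.7 ]
{'time': 0.1, 'joint_pos': array([-1.26638768e+00,  1.31086453e-01,  1.48919132e+00,  1.63333712e-06,
        1.52303715e+00, -8.53877525e-02]), 'joint_velocities': array([ 0.00053268, -0.00065899, -0.00023633, -0.00095594,  0.00040443,
       -0.00092105]), 'tau': array([ 8.43794023e-04, -5.61340857e+01, -4.93094230e+01,  7.69077614e-02,
        2.91172072e-02, -6.30232421e-05]), 'tool_pos': array([ 0.22787187, -0.55448317,  0.22868038]), 'tool_rot': array([ 9.81067034e-01,  1.93666552e-01, -9.33038952e-05, -8.56063979e-04]), 'contact_force': array([ 0.2278981 , -0.29750132, -0.21011955]), 'ft_torque': array([-0.02828833,  0.0243677 , -0.03195373]), 'gripper_force': 0.0, 'finger_gap': 0.09321754975695373}
```

View pics/top0.png

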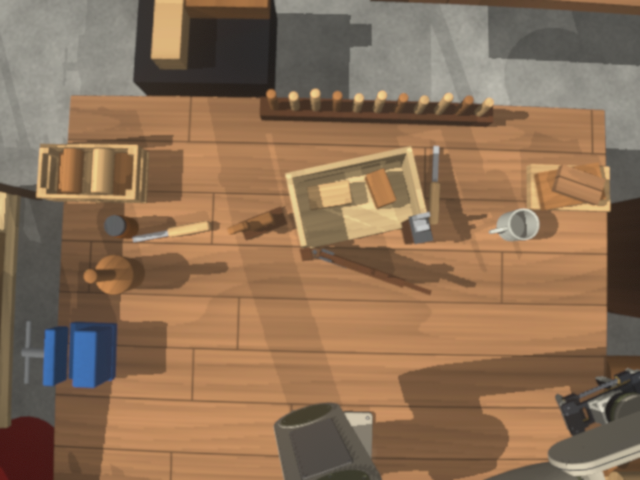

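View pics/side0.png

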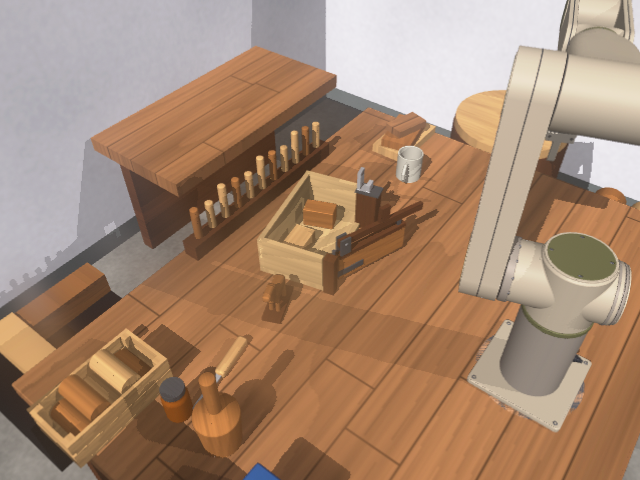

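The top view shows the crib centred near (357,197), keeper near (420,228), and the open gate from about (303,247) to (430,292). The side view shows the keeper near (368,190). I'll enlarge both.

Run:
```python
import cv2
a=cv2.imread('pics/top0.png')[140:300,280:450];cv2.imwrite('pics/c1.png',cv2.resize(a,None,fx=3.7,fy=3.7,interpolation=cv2.INTER_CUBIC))
a=cv2.imread('pics/side0.png')[155:305,250:440];cv2.imwrite('pics/c2.png',cv2.resize(a,None,fx=4,fy=4,interpolation=cv2.INTER_CUBIC))
```

```text
(no output)
```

View pics/c1.png

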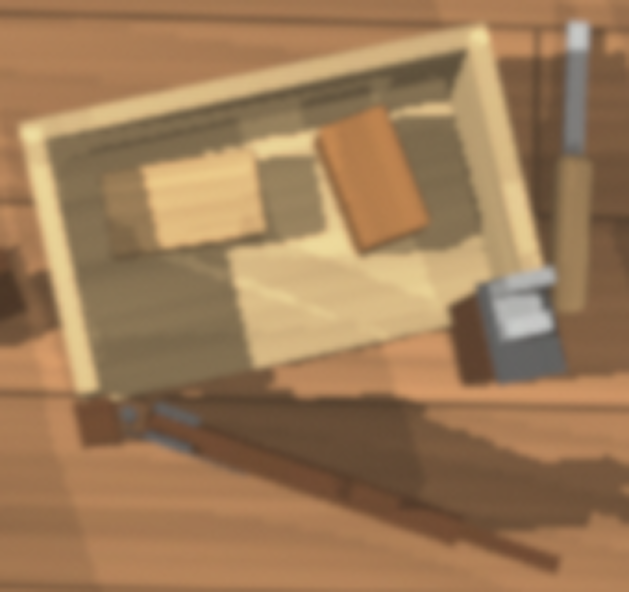

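View pics/c2.png

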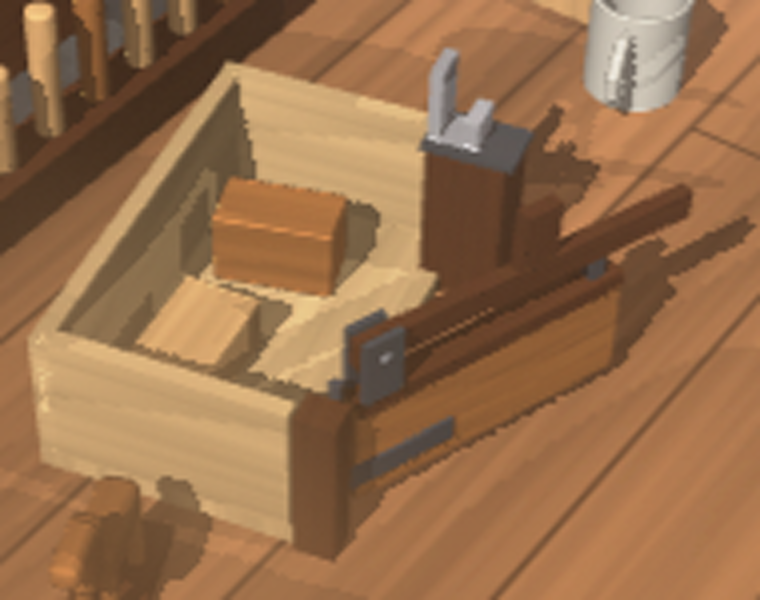

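The crops show the crib corners (c1: (25,128), (488,27), (82,395)), plate corners (c1: (495,383), (565,375)), the steel back stop and lip, the bar tip (c1: (557,563)), and the tab (c2: about (543,225)).

```bash
cat >> h.py <<'E'
def C(cx,cy,yaw,P):
    c,s=np.cos(yaw),np.sin(yaw); P=np.atleast_2d(P).astype(float); o=P.copy()
    o[:,0]=cx+c*P[:,0]-s*P[:,1]; o[:,1]=cy+s*P[:,0]+c*P[:,1]; return o
E
python3 - <<'E'
from h import *
from scipy.optimize import least_squares
T=lambda c:[(c[0]+.5)/3.7-.5+280,(c[1]+.5)/3.7-.5+140]
S=lambda c:[(c[0]+.5)/4-.5+250,(c[1]+.5)/4-.5+155]
Lt=[(.1,.16,.12),(.1,-.16,.12),(-.1,.16,.12),(-.135,-.158,.13),(-.135,-.112,.13)]
It=[T(c) for c in[(23,128),(490,26),(80,395),(565,375),(495,383)]]
Ls=[(.1,.16,.12),(.1,-.16,.12),(-.135,-.158,.13),(-.135,-.112,.13)]
Is=[S(c) for c in[(30,338),(230,62),(530,130),(513,172)]]
f=lambda p:np.r_[(proj('top',C(*p,Lt))-It).ravel(),(proj('side',C(*p,Ls))-Is).ravel()]
r=least_squares(f,[.6,0,.2],x_scale=[.01,.01,.01],loss='soft_l1'); p=r.x; print(p,f(p).reshape(-1,2).round(1).tolist())
np.save('p.npy',p)
h=C(*p,(-.1,.13,.181))[0]; print('hinge',h,'keeper',C(*p,(-.1,-.135,.135)))
tip=at_z('top',T((557,563)),.148); v=tip-h; l=C(0,0,-p[2],v)[0]; print('tip',tip,'loc',l,'r',np.hypot(*l[:2]),'gate',np.arctan2(-l[0],-l[1]))
# side tab check
# offset: project lip top edges & stop for offsets
for o in(-.014,-.007,0,.007,.014):
    x=-.1+o
    P=[(x-.02,-.12,.153),(x-.02,-.15,.153),(x-.008,-.12,.153),(x-.008,-.15,.153),(x+.008,-.12,.19),(x+.018,-.12,.19),(x+.008,-.15,.19)]
    s=(proj('side',C(*p,P))-[250,155])*4; t=(proj('top',C(*p,P))-[280,140])*3.7
    print(o,'S',s.round().astype(int).tolist(),'T',t.round().astype(int).tolist())
E
```

```text
[ 0.65857726 -0.04785142  0.2308535 ] [[-0.8, -1.2], [-0.6, 0.7], [0.1, 6.1], [-0.3, -1.1], [0.3, 0.6], [-0.3, -0.7], [0.7, -0.6], [0.5, -0.1], [-0.8, -0.9]]
hinge [0.53148501 0.05581902 0.181     ] keeper [[ 0.59211925 -0.20215091  0.135     ]]
tip [ 0.43830995 -0.22589618  0.148     ] loc [-0.15516208 -0.25292247 -0.033     ] r 0.2967238553450501 gate 0.5502700707180983
-0.014 S [[513, 134], [528, 109], [497, 130], [511, 105], [478, 82], [464, 78], [493, 57]] T [[513, 379], [558, 369], [509, 360], [554, 351], [515, 332], [512, 317], [562, 323]]
-0.007 S [[504, 132], [518, 107], [487, 127], [502, 102], [468, 79], [455, 76], [483, 55]] T [[511, 368], [556, 359], [507, 350], [552, 340], [513, 322], [510, 306], [560, 312]]
0 S [[494, 129], [509, 104], [478, 125], [493, 100], [459, 77], [445, 73], [474, 52]] T [[509, 357], [554, 348], [505, 339], [550, 330], [511, 311], [507, 295], [557, 301]]
0.007 S [[485, 127], [499, 102], [468, 122], [483, 97], [449, 74], [436, 71], [465, 50]] T [[506, 347], [551, 337], [502, 329], [547, 319], [508, 300], [505, 284], [555, 290]]
0.014 S [[475, 124], [490, 99], [459, 120], [474, 95], [440, 72], [426, 68], [455, 48]] T [[504, 336], [549, 327], [500, 318], [545, 309], [506, 289], [503, 273], [552, 279]]
```

Run:
```python
import cv2,numpy as np
a=cv2.imread('pics/top0.png')[205:250,400:440];b=cv2.imread('pics/side0.png')[160:205,348:388]
g=lambda a:cv2.resize(a,None,fx=10,fy=10,interpolation=cv2.INTER_CUBIC)
cv2.imwrite('pics/c3.png',np.hstack([g(a),g(b)]))
```

```text
(no output)
```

View pics/c3.png

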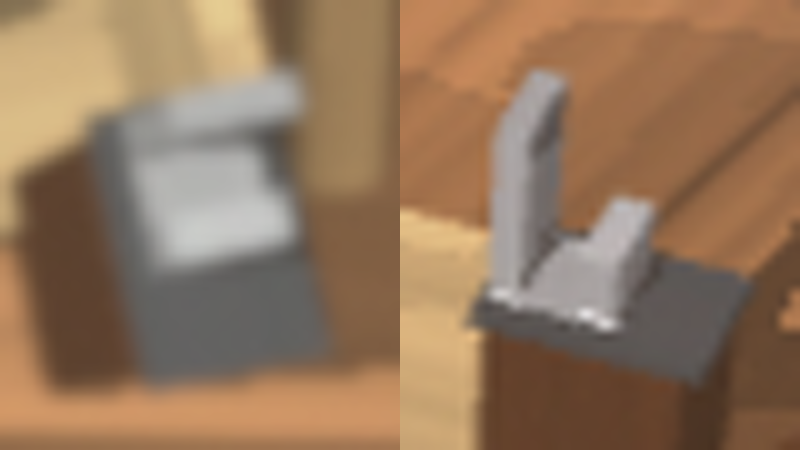

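The keeper block sits about +10 mm back along the crib's x: lip front-near at c3 (622,255) and stop top at (567,78), which agrees with the top view. The gate is at about 0.55 rad. I'll turn the tool and rise first.

Emit:
carry_out:
  steps:
    - [0,0,-0.25,0,0,-0.95]
    - [0,0,-0.25,0,0,-0.95]
    - [0,0,-0.25,0,0,-0.95]
    - [0,0,-0.25,0,0,-0.95]
    - [0,0,-0.25,0,0,-0.95]
    - [0,0,-0.25,0,0,-0.95]
    - [0,0,-0.25,0,0,-0.95]
    - [0,0,-0.25,0,0,-0.95]
    - [0,0,-0.25,0,0,-0.95]
  jaw: 50
  squeeze: 20

```text
time: 0.85
tool_pos: [0.2279, -0.5547, 0.2856]
tool_rot: [0.811, 0.585, 0.0, -0.001]
contact_force: [-0.4, 0.2, -0.6]
finger_gap: 0.0503
gripper_force: 0.0
```

```bash
cat >> h.py <<'E'
from scipy.spatial.transform import Rotation as Ro
p=np.load('p.npy')
def target(g,phi,up=0.):
    """tool pose holding tab with gate g, latch phi"""
    u=C(0,0,p[2],(-np.sin(g),-np.cos(g),0))[0]; z=np.array([0,0,1.])
    h=C(*p,(-.1,.13,0))[0]
    rad=np.cos(phi)*u+np.sin(phi)*z; nor=-np.sin(phi)*u+np.cos(phi)*z
    tab=h+.03*u+.146*z+.13*rad+.036*nor
    X=-rad; Z=-nor; Y=np.cross(Z,X)
    return tab+.008*Z-up*Z, Ro.from_matrix(np.c_[X,Y,Z])
def delta(P,R):
    s=get_state(); r=Ro.from_quat(s['tool_rot'])
    print('t',round(s['time'],2),'pos',s['tool_pos'].round(4),'F',s['contact_force'].round(1),'gap',round(s['finger_gap'],4))
    print('shift units',(r.inv().apply(P-s['tool_pos'])/.025).round(2),'turn units',((r.inv()*R).as_rotvec()/.1).round(2))
E
python3 -c "
from h import *
print(target(.55,-.035)[0]);delta(*target(.55,0,.1))"
```

```text
[ 0.48100157 -0.09695627  0.16943378]
t 0.85 pos [ 0.2279 -0.5547  0.2856] F [-0.4  0.2 -0.6] gap 0.0503
shift units [20.61  3.82  0.48] turn units [-0.01 -0.01 -0.02]
```

Emit:
carry_out:
  steps:
    - [0.95,0.19,0,0,0,0]
    - [0.95,0.19,0,0,0,0]
    - [0.95,0.19,0,0,0,0]
    - [0.95,0.19,0,0,0,0]
    - [0.95,0.19,0,0,0,0]
    - [0.95,0.19,0,0,0,0]
    - [0.95,0.19,0,0,0,0]
    - [0.95,0.19,0,0,0,0]
    - [0.95,0.19,0,0,0,0]
    - [0.95,0.19,0,0,0,0]
    - [0.95,0.19,0,0,0,0]
    - [0.95,0.19,0,0,0,0]
    - [0.95,0.19,0,0,0,0]
    - [0.95,0.19,0,0,0,0]
    - [0.95,0.19,0,0,0,0]
    - [0.95,0.19,0,0,0,0]
    - [0.95,0.19,0,0,0,0]
    - [0.95,0.19,0,0,0,0]
    - [0.95,0.19,0,0,0,0]
    - [0.95,0.19,0,0,0,0]

```text
time: 2.52
tool_pos: [0.4704, -0.1342, 0.2855]
tool_rot: [0.812, 0.583, -0.0, -0.0]
contact_force: [0.6, -0.7, -0.0]
finger_gap: 0.0496
gripper_force: 0.0
```

```bash
python3 -c "
from h import *
delta(*target(.55,-.035,.06))
a,d=imaging.read_camera('side')
P,R=target(.55,-.035); print('tab top proj',proj('side',P+R.apply([0,0,-.028])), 'tip',proj('side',C(*p,(-.1-.295*np.sin(.55),.13-.295*np.cos(.55),.148))))
cv2.imwrite('pics/s1.png',cv2.resize(a[100:300,260:460,::-1],None,fx=3,fy=3,interpolation=cv2.INTER_CUBIC))"
```

```text
t 2.52 pos [ 0.4704 -0.1342  0.2855] F [ 0.6 -0.7 -0. ] gap 0.0496
shift units [ 1.46 -0.07  2.24] turn units [-0.01  0.35 -0.07]
tab top proj [[383.27782365 205.62008618]] tip [[420.12308601 200.76793658]]
```

View pics/s1.png

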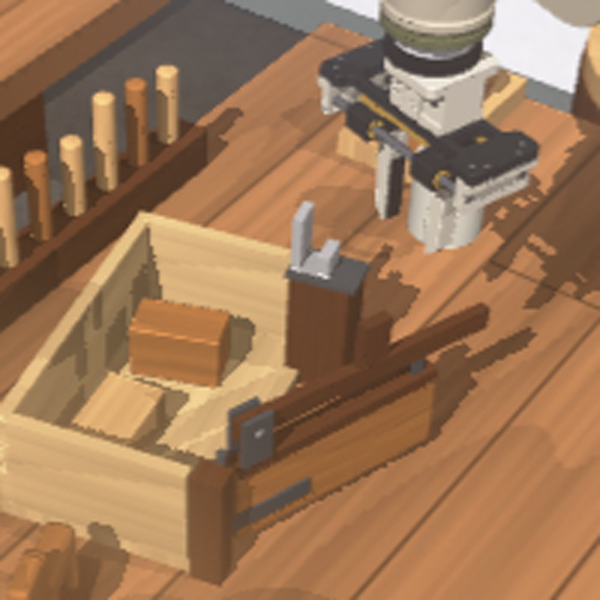

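The tab top is at (377,320) in the crop, against a predicted (370,317), so the model agrees. Next I'll go above it and descend.

Emit:
carry_out:
  steps:
    - [0.7,-0.02,0,0,0.17,-0.04]
    - [0.7,-0.03,0,0,0.17,-0.04]
    - [0,0,0.75,0,0,0]
    - [0,0,0.75,0,0,0]
    - [0,0,0.75,0,0,0]
    - [0,0,0,0,0,0]

```text
time: 3.07
tool_pos: [0.4786, -0.0988, 0.2257]
tool_rot: [0.81, 0.586, 0.012, -0.013]
contact_force: [-1.5, 0.2, -0.4]
finger_gap: 0.05
gripper_force: 0.0
```

```bash
python3 -c "
from h import *
delta(*target(.55,-.035))"
```

```text
t 3.07 pos [ 0.4786 -0.0988  0.2257] F [-1.5  0.2 -0.4] gap 0.05
shift units [0.02 0.08 2.25] turn units [-0.06 -0.    0.01]
```

Emit:
carry_out:
  steps:
    - [0,0.08,0.6,0,0,0]
    - [0,0,0.6,0,0,0]
    - [0,0,0.55,0,0,0]
    - [0,0,0.45,0,0,0]
    - [0,0,0,0,0,0]
    - [0,0,0,0,0,0]

```text
time: 3.57
tool_pos: [0.483, -0.0988, 0.1751]
tool_rot: [0.81, 0.586, 0.014, -0.01]
contact_force: [1.1, -0.7, 0.6]
finger_gap: 0.0499
gripper_force: 0.0
```

Emit:
carry_out:
  steps:
    - [0,0,0,0,0,0]
    - [0,0,0,0,0,0]
    - [0,0,0,0,0,0]
    - [0,0,0,0,0,0]
    - [0,0,0,0,0,0]
    - [0,0,0,0,0,0]
  jaw: 0
  squeeze: 15

```text
time: 4.07
tool_pos: [0.4832, -0.0989, 0.1752]
tool_rot: [0.81, 0.586, 0.014, -0.01]
contact_force: [0.0, -0.3, -0.4]
finger_gap: 0.0145
gripper_force: 0.0
```

```bash
python3 -c "
from h import *
print(get_state()['contact_force'],get_state()['gripper_force'],get_state()['ft_torque']);delta(*target(.55,-.035));delta(*target(.55,.15))"
```

```text
[ 0.01784972 -0.27594736 -0.40278986] 0.03170080133713782 [-0.06730305 -0.0019012   0.00622835]
t 4.07 pos [ 0.4832 -0.0989  0.1752] F [ 0.  -0.3 -0.4] gap 0.0145
shift units [ 0.04 -0.11  0.23] turn units [0.   0.01 0.01]
t 4.07 pos [ 0.4832 -0.0989  0.1752] F [ 0.  -0.3 -0.4] gap 0.0145
shift units [ 0.33 -0.11 -0.71] turn units [ 0.   -1.84  0.01]
```

Emit:
carry_out:
  steps:
    - [0,0,0,0,0,0]
    - [0,0,0,0,0,0]
    - [0,0,0,0,0,0]

```text
time: 4.32
tool_pos: [0.4832, -0.0989, 0.1751]
tool_rot: [0.81, 0.586, 0.014, -0.01]
contact_force: [-0.4, 0.3, 1.3]
finger_gap: 0.0123
gripper_force: 15.0
```

```bash
python3 -c "
from h import *
print(get_state()['contact_force'],get_state()['gripper_force'],get_state()['ft_torque']);
for g in(.55,.45,.35,.25,.15,.05,-.04,-.06):
  P,R=target(g,.15,.006); delta(P,R)" | grep -v pos
```

```text
[-0.39380071  0.26822287  1.31919148] 14.998019635677338 [-0.02760145  0.10891843  0.16257392]
shift units [ 0.38 -0.11 -0.94] turn units [ 0.   -1.84  0.01]
shift units [ 0.41  0.5  -0.94] turn units [-0.05 -1.84 -0.99]
shift units [ 0.5   1.11 -0.94] turn units [-0.11 -1.83 -1.99]
shift units [ 0.65  1.71 -0.93] turn units [-0.17 -1.83 -2.99]
shift units [ 0.86  2.28 -0.93] turn units [-0.23 -1.81 -3.99]
shift units [ 1.12  2.83 -0.92] turn units [-0.29 -1.8  -4.99]
shift units [ 1.41  3.31 -0.91] turn units [-0.34 -1.79 -5.89]
shift units [ 1.48  3.41 -0.91] turn units [-0.35 -1.78 -6.09]
```

Emit:
carry_out:
  steps:
    - [0.06,0,-0.24,0,-0.46,0]
    - [0.06,0,-0.24,0,-0.46,0]
    - [0.06,0,-0.24,0,-0.46,0]
    - [0.06,0,-0.24,0,-0.46,0]
    - [0,0,0,0,0,0]
    - [0,0,0,0,0,0]

```text
time: 4.82
tool_pos: [0.4852, -0.0918, 0.1981]
tool_rot: [0.807, 0.585, -0.061, 0.043]
contact_force: [0.3, 0.3, -4.7]
finger_gap: 0.0123
gripper_force: 15.0
```

```bash
cat >> h.py <<'E'
def est():
    from scipy.optimize import least_squares
    s=get_state(); r=least_squares(lambda q:target(q[0],q[1],q[2])[0]-s['tool_pos'],[.4,.1,.006]).x
    R=Ro.from_quat(s['tool_rot']); 
    u=C(0,0,-p[2],R.apply([-1,0,0]))[0]; print('est from rot: gate',np.arctan2(-u[0],-u[1]).round(4),'phi',np.arcsin(u[2]).round(4),'from pos at up=.006:',end=' ')
    l=C(0,0,-p[2],s['tool_pos']-C(*p,(-.1,.13,0))[0])[0]; print('g',np.arctan2(-l[0],-l[1]).round(4),'r',np.hypot(l[0],l[1]).round(4),'z',l[2].round(4),'F loc',C(0,0,-p[2],s['contact_force'])[0].round(1),'T',s['ft_torque'].round(2),'grip',s['gripper_force'])
E
python3 -c "
from h import *
est();delta(*target(.54,.15,.006))"
```

```text
est from rot: gate 0.5468 phi 0.1495 from pos at up=.006: g 0.5346 r 0.1547 z 0.1981 F loc [ 0.4  0.2 -4.7] T [ 0.   -0.28  0.26] grip 15.01751035451889
t 4.82 pos [ 0.4852 -0.0918  0.1981] F [ 0.3  0.3 -4.7] gap 0.0123
shift units [ 0.04 -0.03 -0.05] turn units [-0.02 -0.01 -0.07]
```

Emit:
carry_out:
  steps:
    - [0.01,0.31,0,-0.075,0,-0.495]
    - [0.01,0.31,0,-0.075,0,-0.495]
    - [0.01,0.31,0,-0.075,0,-0.495]
    - [0.01,0.31,0,-0.075,0,-0.495]
    - [0.01,0.31,0,-0.075,0,-0.495]
    - [0.01,0.31,0,-0.075,0,-0.495]
    - [0.01,0.31,0,-0.075,0,-0.495]
    - [0.01,0.31,0,-0.075,0,-0.495]
    - [0.01,0.31,0,-0.075,0,-0.495]
    - [0.01,0.31,0,-0.075,0,-0.495]
    - [0,0,0,0,0,0]
    - [0,0,0,0,0,0]

```text
time: 5.82
tool_pos: [0.56, -0.0959, 0.1957]
tool_rot: [0.638, 0.767, -0.048, 0.054]
contact_force: [-5.2, 6.5, -5.1]
finger_gap: 0.0122
gripper_force: 15.1
```

```bash
python3 -c "
from h import *
est();delta(*target(.02,.15,.006))
a,d=imaging.read_camera('side')
cv2.imwrite('pics/s2.png',cv2.resize(a[140:260,300:440,::-1],None,fx=5,fy=5,interpolation=cv2.INTER_CUBIC))"
```

```text
est from rot: gate 0.0475 phi 0.1442 from pos at up=.006: g 0.0449 r 0.1544 z 0.1957 F loc [-3.5  7.5 -5.1] T [1.41 0.65 0.11] grip 15.050675421953201
t 5.82 pos [ 0.56   -0.0959  0.1957] F [-5.2  6.5 -5.1] gap 0.0122
shift units [ 0.02  0.15 -0.14] turn units [-0.08 -0.06 -0.27]
```

View pics/s2.png

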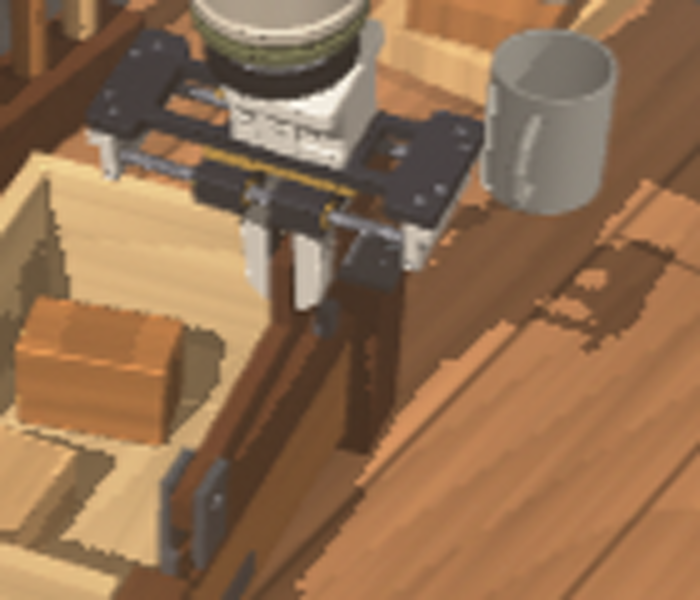

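The gate is nearly shut, with the bar raised and running under the gripper towards the keeper. The next move continues inwards in small steps, easing the radial pull.

Emit:
carry_out:
  steps:
    - [0.02,0.13,0,-0.03,0,-0.2]
    - [0.01,0.13,0,-0.03,0,-0.2]
    - [0.01,0.13,0,-0.03,0,-0.2]
    - [0,0,0,0,0,0]
    - [0,0,0,0,0,0]

```text
time: 6.28
tool_pos: [0.5692, -0.0936, 0.1958]
tool_rot: [0.615, 0.786, -0.046, 0.056]
contact_force: [-5.9, 3.1, -5.4]
finger_gap: 0.0125
gripper_force: 15.1
```

```bash
python3 -c "
from h import *
est()"
```

```text
est from rot: gate -0.0125 phi 0.145 from pos at up=.006: g -0.0166 r 0.1541 z 0.1958 F loc [-5.1  4.4 -5.4] T [1.04 0.73 0.11] grip 15.079818069934845
```

Emit:
carry_out:
  steps:
    - [0.01,0.06,0,-0.015,0,-0.1]
    - [0,0,0,0,0,0]
    - [0,0,0,0,0,0]

```text
time: 6.53
tool_pos: [0.5705, -0.0932, 0.1958]
tool_rot: [0.611, 0.789, -0.046, 0.056]
contact_force: [-6.2, 2.6, -4.2]
finger_gap: 0.0119
gripper_force: 15.1
```

Emit:
carry_out:
  steps:
    - [0.01,0.03,0,-0.007,0,-0.05]
    - [0,0,0,0,0,0]
    - [0,0,0,0,0,0]

```text
time: 6.78
tool_pos: [0.5711, -0.093, 0.1958]
tool_rot: [0.609, 0.79, -0.046, 0.056]
contact_force: [-7.2, 1.7, -4.2]
finger_gap: 0.0121
gripper_force: 15.1
```

```bash
python3 -c "
from h import *
est()"
```

```text
est from rot: gate -0.0272 phi 0.1455 from pos at up=.006: g -0.0292 r 0.154 z 0.1958 F loc [-6.7  3.3 -4.2] T [0.72 0.78 0.1 ] grip 15.05791112780571
```

Emit:
carry_out:
  steps:
    - [0,0.03,0,-0.007,0,-0.05]
    - [0,0,0,0,0,0]
    - [0,0,0,0,0,0]

```text
time: 7.03
tool_pos: [0.5718, -0.0928, 0.1958]
tool_rot: [0.607, 0.792, -0.046, 0.056]
contact_force: [-7.1, 2.0, -3.7]
finger_gap: 0.0125
gripper_force: 15.1
```

Emit:
carry_out:
  steps:
    - [0,0.03,0,-0.007,0,-0.05]
    - [0,0,0,0,0,0]
    - [0,0,0,0,0,0]

```text
time: 7.28
tool_pos: [0.5725, -0.0926, 0.1958]
tool_rot: [0.605, 0.793, -0.046, 0.057]
contact_force: [-6.4, 2.2, -3.8]
finger_gap: 0.012
gripper_force: 15.1
```

```bash
python3 -c "
from h import *
est()"
```

```text
est from rot: gate -0.0374 phi 0.1455 from pos at up=.006: g -0.0386 r 0.154 z 0.1958 F loc [-5.8  3.6 -3.8] T [0.71 0.89 0.08] grip 15.053550750017166
```

Emit:
carry_out:
  steps:
    - [0,0.03,0,-0.007,0,-0.05]
    - [0,0,0,0,0,0]
    - [0,0,0,0,0,0]

```text
time: 7.53
tool_pos: [0.5732, -0.0924, 0.1958]
tool_rot: [0.603, 0.795, -0.046, 0.057]
contact_force: [-6.5, 2.8, -3.7]
finger_gap: 0.0123
gripper_force: 15.1
```

Emit:
carry_out:
  steps:
    - [0,0.02,0,-0.005,0,-0.03]
    - [0,0,0,0,0,0]
    - [0,0,0,0,0,0]

```text
time: 7.78
tool_pos: [0.5732, -0.0924, 0.1957]
tool_rot: [0.602, 0.796, -0.046, 0.056]
contact_force: [-8.8, 1.7, -2.7]
finger_gap: 0.0118
gripper_force: 15.0
```

Emit:
carry_out:
  steps:
    - [0,0.02,0,-0.005,0,-0.03]
    - [0,0,0,0,0,0]
    - [0,0,0,0,0,0]

```text
time: 8.03
tool_pos: [0.5733, -0.0924, 0.1957]
tool_rot: [0.6, 0.796, -0.046, 0.056]
contact_force: [-12.0, 2.0, -1.3]
finger_gap: 0.012
gripper_force: 15.0
```

```bash
python3 -c "
from h import *
est()"
```

```text
est from rot: gate -0.0484 phi 0.1451 from pos at up=.006: g -0.044 r 0.154 z 0.1957 F loc [-11.3   4.7  -1.3] T [ 0.52  1.67 -0.06] grip 15.014351606369019
```

Contact with the back stop at gate ≈ -0.044, so the notch middle is ≈ -0.037. I'll back off to it, then lower.

Emit:
carry_out:
  steps:
    - [0,-0.075,0,0.017,0,0.115]
    - [0,0,0,0,0,0]
    - [0,0,0,0,0,0]

```text
time: 8.28
tool_pos: [0.5722, -0.0927, 0.1958]
tool_rot: [0.605, 0.793, -0.046, 0.056]
contact_force: [-6.6, 2.0, -3.4]
finger_gap: 0.0122
gripper_force: 15.0
```

```bash
python3 -c "
from h import *
est()"
```

```text
est from rot: gate -0.0367 phi 0.1454 from pos at up=.006: g -0.037 r 0.154 z 0.1958 F loc [-6.   3.5 -3.4] T [0.75 0.99 0.11] grip 15.04011556506157
```

Emit:
carry_out:
  steps:
    - [-0.04,0,0.16,0,0.3,0]
    - [-0.04,0,0.16,0,0.3,0]
    - [0,0,0,0,0,0]
    - [0,0,0,0,0,0]

```text
time: 8.62
tool_pos: [0.5731, -0.0956, 0.1878]
tool_rot: [0.606, 0.794, -0.027, 0.032]
contact_force: [-7.2, 3.3, -4.2]
finger_gap: 0.0123
gripper_force: 15.0
```

Emit:
carry_out:
  steps:
    - [-0.025,0,0.1,0,0.2,0]
    - [0,0,0,0,0,0]
    - [0,0,0,0,0,0]

```text
time: 8.87
tool_pos: [0.5734, -0.0963, 0.1855]
tool_rot: [0.606, 0.795, -0.021, 0.024]
contact_force: [-6.8, 3.8, -4.5]
finger_gap: 0.0123
gripper_force: 15.0
```

```bash
python3 -c "
from h import *
est()"
```

```text
est from rot: gate -0.0364 phi 0.0646 from pos at up=.006: g -0.0377 r 0.1578 z 0.1855 F loc [-5.8  5.3 -4.5] T [0.81 0.91 0.11] grip 15.004768967628479
```

Below the lip's height with no resistance, so the bar is in the notch. I'll continue down.

Emit:
carry_out:
  steps:
    - [-0.025,0,0.1,0,0.2,0]
    - [-0.025,0,0.1,0,0.2,0]
    - [0,0,0,0,0,0]
    - [0,0,0,0,0,0]

```text
time: 9.2
tool_pos: [0.5737, -0.0977, 0.1805]
tool_rot: [0.607, 0.795, -0.009, 0.008]
contact_force: [-7.7, 3.8, -4.2]
finger_gap: 0.0123
gripper_force: 15.0
```

Emit:
carry_out:
  steps:
    - [-0.015,0,0.06,0,0.12,0]
    - [0,0,0,0,0,0]
    - [0,0,0,0,0,0]

```text
time: 9.45
tool_pos: [0.574, -0.0978, 0.1798]
tool_rot: [0.607, 0.795, -0.005, 0.004]
contact_force: [-7.4, 5.5, -1.7]
finger_gap: 0.012
gripper_force: 14.9
```

```bash
python3 -c "
from h import *
est()"
```

```text
est from rot: gate -0.0366 phi 0.0126 from pos at up=.006: g -0.0392 r 0.1594 z 0.1798 F loc [-6.   7.  -1.7] T [0.79 1.07 0.07] grip 14.918718338012695
```

Contact with the floor at phi ≈ 0.01. I'll release and let it settle.

Emit:
carry_out:
  steps:
    - [0,0,0,0,0,0]
    - [0,0,0,0,0,0]
    - [0,0,0,0,0,0]
    - [0,0,0,0,0,0]
    - [0,0,0,0,0,0]
    - [0,0,0,0,0,0]
    - [0,0,0,0,0,0]
    - [0,0,0,0,0,0]
  jaw: 45

```text
time: 10.12
tool_pos: [0.5763, -0.0984, 0.1818]
tool_rot: [0.606, 0.795, -0.005, 0.007]
contact_force: [-0.1, -0.0, -0.4]
finger_gap: 0.0448
gripper_force: 0.0
```

Emit:
carry_out:
  steps:
    - [0,0,-0.4,0,0,0]
    - [0,0,-0.8,0,0,0]
    - [0,0,-0.8,0,0,0]
    - [0,0,-0.8,0,0,0]
    - [0,0,-0.8,0,0,0]
    - [0,0,-0.8,0,0,0]
    - [-0.8,0,-0.4,0,0,0]
    - [-1,0,0,0,0,0]
    - [-1,0,0,0,0,0]
    - [-1,0,0,0,0,0]
    - [-1,0,0,0,0,0]
    - [-1,0,0,0,0,0]
    - [0,0,0,0,0,0]
    - [0,0,0,0,0,0]

```text
time: 11.28
tool_pos: [0.6139, -0.2372, 0.3044]
tool_rot: [0.607, 0.795, -0.005, 0.007]
contact_force: [-0.1, -0.3, -0.2]
finger_gap: 0.0453
gripper_force: 0.0
```

```bash
python3 -c "
from h import *
a,d=imaging.read_camera('side')
print((proj('side',C(*p,[(-.1+.295*np.sin(.04),.13-.295,.157),(-.1+.16*.04,-.03,.201)]))-[280,140])*4.2)
cv2.imwrite('pics/s3.png',cv2.resize(a[140:280,280:440,::-1],None,fx=4.2,fy=4.2,interpolation=cv2.INTER_CUBIC))"
```

```text
[[371.62208718 143.26553466]
 [308.28377522 212.25590427]]
```

View pics/s3.png

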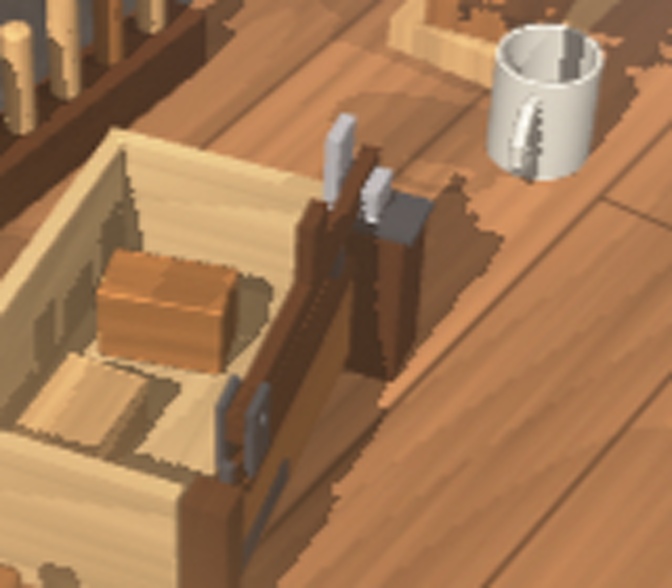

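The bar lies between the stop (340,155) and the lip (377,190). Its tip is at (371,148), against (372,143) predicted for a level bar, so it's fully seated and holding with the gripper clear.

```bash
python3 -c "
from rig import *
print(finish_job())"
```

```text
the job is handed in; nothing more can be done
None
```

The gate is shut and latched: the final side view shows the bar resting in the keeper's notch, holding with the gripper clear, and the job was handed in at about 11 s of the 45 s allowed.

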